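# Press a group-head seal home with a ratchet press

## Robot

A 7-joint arm with a two-finger parallel gripper is mounted at the origin on the work surface. World frame = base frame: x ahead of the robot, y to its left, z up, the work surface at z = 0. Lengths are in m, angles in rad, forces in N, time in s.
With the tool pointing down it reaches from about 0.425 to 0.925 m from the base axis. Payload 6.8 kg.
Tool frame: the origin (TCP) lies on the centre line of the jaws, within the pads' length; the fingertips stand bot.tip_reach ahead of it and the grasp point (between the pads) lies 3 mm ahead of it (bot.tip_reach is the distance from the TCP to the fingertips, in m); z points along the fingers, y is the line along which they close (so a half turn about z gives the same grasp; the last joint's range is limited). The gripper opens to 85 mm and grips with 20 to 120 N. Pads are 22 mm wide; open, the fingers measure 114 mm over their backs; the gripper's body (76 mm by 85 mm) begins 54 mm behind the grasp point. The pads swing forward as they close: fully open they stand 13 mm farther back than shut.
Start: joints at [0.998, 0.477, 0.022, 1.555, -0.011, 1.109, -0.083], TCP at [0.303, -0.603, 0.253] pointing down, gripper open.
Joint ranges: [-2.96, 2.96], [-0.34, 2.1], [-1.41, 1.46], [0.24, 2.44], [-1.37, 4.51], [0.17, 1.92], [-2.96, 2.96]. Speed limits (rad/s): [2.39, 2.39, 3.14, 3.14, 3.14, 3.14, 3.14].

## Interface

Orientations are given as a unit quaternion [w, x, y, z].
In Python, from station import bot gives the robot as it stands.
- The arm moves only by the tool jog_arm, never from a script. Its argument "deltas" is a list of rows, each a list of 7 numbers: the shift along the world's x, y, z in m, then the turn, a rotation vector about the world's x, y, z in rad, then the opening, from 0 (shut) to 1 (fully open). In form: [[x, y, z, rx, ry, rz, grip], ...]. A call has 1 to 10 rows; each row shifts and turns the commanded pose from where the row before left it; what a row does not reach is not made up. A row lasts 1/10 s, in which the tool goes at most 50 mm and 8.59 degrees, less where a joint would pass 70% of its speed; a pose out of reach is approached as far as the arm can. A call with a gripper value outside its range is refused whole. The fingers move at their own pace and stop on an object; "newtons" is the grip in N (left out, the last holds). Time passes only in rows, so rows that do not move let the fingers close. It gives the time, the measured TCP pose, the force, the opening and the grip force at its end, in the units of the state.
- bot.get_obs(): the state, without advancing time (a new reading comes with each control period).
- bot.read_camera(name): name is "scene" or "top" or "wrist"; returns a dict with "img" (420x560x3 uint8, red, green, blue), "K" (3x3 intrinsics, pixels), "eye" and "attitude" of the camera in the world. Camera axes: x right, y down, z forward; pixel columns grow to the right and rows downward; lengths in m; the calibration is good to about 2 mm. A picture is of the moment at which its call begins. There is no depth.
- bot.hand_in(): hands the job in; it is judged then, once.
The state is a dict: "t": time; "q": joint angles; "joint_vel": joint speeds; "joint_torque": joint torques, N m; "eef_pos": TCP position; "tool_rot": TCP orientation; "contact_force": force on the tool from outside, world axes, zero at the start; "torque": the same for the moment, N m; "gripper_width": opening from 0.0 (shut) to 1.0 (fully open); "grasp_force": force on a finger pad.
Only numpy, scipy, OpenCV 4.12 (cv2) and the standard library are available. Lean on these libraries where they do the work, as an engineer would, in place of code of your own. Each camera call takes 0.05 s, during which the arm holds its last target. There are 200 camera calls.

## Task

Press the red seal home: swing the orange-handled lever of the blue press down to its third notch (the green mark), not as far as the fourth, and let go so that the ratchet alone holds it there for a moment. Then push the green button on top of the press, long enough for the lever to spring all the way back up, and let the button rise again; leave the seal pressed in and everything else on the bench where it stands.

Things in the scene. Friction and masses are not known exactly. Their poses are not given: they have to be found in the camera images.
- press: Blue C-frame bench press, fixed; place and yaw vary. Origin on the bench under the ram, z up. Grey foot x +-85, y -110..140, z 0..20 mm; column x +-35, y 80..130; head x +-35, y -60..130, z 125..200 mm. Lever on the head's -y end, pointing to -x; lowering it lowers the ram, 25 mm per rad. White quadrant beside it: five dots for rest and notches 1-4, the third notch's larger and green
- press_lever (a joint): Lever angle, rad: 0 = rest, pointing 45 degrees up towards the press's -x; grows as the handle goes down. Notches at 0.2, 0.4, 0.6 (third), 0.8; stop at 0.9. 0.02 past a notch clicks in; let go, it springs back onto it. A damped spring lifts it, 4 to 12 N at the handle. Freed from notch 3 it rises in 1 to 2 s; if the button comes up early a lower notch catches it
- lever_grip (a point): Middle of the orange handle: round bar 24 mm thick, 110 mm long, level, along the press's y axis, sticking out freely to -y of a 14 mm steel lever arm (60 mm to +y of this point). It circles the hinge axis at 150 mm radius. Free space all round; may be gripped or pushed from above
- lever_hinge (a point): Point on the lever's hinge axis, beside the middle of the handle (same press y); does not move with the lever. The axis is parallel to the press's y axis, 165 mm above the bench
- release (a joint): Travel of the green release button in m: 0 = up, 0.008 = fully down. It dips about 4 mm by itself each time the lever passes a notch. The ratchet lets go when it is pressed beyond about 5 mm and engages again when it rises; a spring of 2 N at the top to 5 N fully down lifts it
- release_top (a point): Centre of the top face of the green round button, 36 mm across, which points up on top of the press's head above the ram; 216 mm above the bench when up, 10 mm proud of its black collar (52 mm across). It is pressed straight down
- seal (a joint): How far the red seal has been pressed down into the brass cup, in m: starts at 0 to 0.004; at 0.015 its top is flush with the cup's rim (60 mm above the bench), at more it is below. Stiff: stays where the ram leaves it. The ram starts just above it, and the lever on its third notch brings it flush
- seal_top (a point): Centre of the top face of the red round seal, 64 mm across, in the brass cup (82 mm across) clamped on the press's foot under the ram
- fitting: Upright brass pipe fitting, 42 mm across, 67 mm high, loose bystander near the press; origin under its centre
- wrench: Steel spanner, 160 mm long, lying on the bench by the press, loose bystander; origin under its middle
- portafilter: Steel portafilter, 68 mm bowl with a black handle, 210 mm long in all, 34 mm high, loose bystander; origin under the bowl's centre
- jar: Jar with white lid, 70 mm across, 100 mm high, loose bystander; origin under its centre
- copper_tube: Upright copper piece, 40 mm across, 75 mm high, loose bystander; origin under its centre
- tub: White open tub, 110 mm across, 120 mm high, loose bystander; origin under its centre

How it is judged:
By the outcome, as a careful person would: the job done as asked, in the order asked, and still so for the second after the job is handed in, with the robot touching nothing.
It also fails if it takes over 46 s, if anything falls off the work surface, if the arm or the gripper's body presses on something with over 40 N, if the wrist force passes 120 N, or if a joint passes its speed limit or range.

## Working session

There is one attempt and no reset: what is moved stays moved. The work goes in short steps, Python scripts to look and compute and a tool call to move; the robot and the scene stay as the last step left them, time stands still between calls to the robot, and variables do not carry over. Pictures are saved under pics/ and viewed, at most 10 in all, crops included, and the job is handed in when it is done.

Besides the shell and the picture viewer there is one more tool, called after ">>>" as name(argument=value, ...), one argument or row to a line, values as JSON. jog_arm: Moves the arm, as the interface text tells. Its arguments: {"type":"object","properties":{"deltas":{"type":"array"},"newtons":{"type":"number"}},"required":["deltas"]}

```bash
mkdir -p pics; cat > h.py <<'E'
import numpy as np,cv2
from station import bot
from scipy.spatial.transform import Rotation as R
def cam(n,f=None):
    c=bot.read_camera(n)
    if f: cv2.imwrite('pics/'+f,c['img'][:,:,::-1])
    a=np.array(c['attitude'],float)
    M=a if a.shape==(3,3) else R.from_quat(a[[1,2,3,0]]).as_matrix()
    return c['img'],np.array(c['K']),np.array(c['eye']),M
def onz(uv,K,e,M,z):
    d=M@np.linalg.solve(K,[uv[0],uv[1],1.]); return e+d*(z-e[2])/d[2]
def proj(p,K,e,M):
    q=K@(M.T@(np.array(p)-e)); return q[:2]/q[2]
E
python3 - <<'E'
from h import *
for n in('scene','top'):
    c=cam(n,n+'1.png'); print(n,c[1].tolist(),c[2],c[3].tolist())
print(bot.get_obs(),bot.tip_reach)
E
```

```text
scene [[541.3351075292675, 0.0, 284.8303438007726], [0.0, 541.3351075292675, 203.06982336727694], [0.0, 0.0, 1.0]] [ 1.64254715 -0.87275034  1.15191121] [[0.6674761063264198, 0.4139956802116151, -0.6189371731035744], [0.7445013818923696, -0.3865559130450429, 0.5443273081981697], [-0.01390466985131128, -0.8241250529234234, -0.5662371917317783]]
top [[433.9600682252135, 0.0, 284.4846422839342], [0.0, 433.9600682252135, 212.27201441480918], [0.0, 0.0, 1.0]] [0.35653645 0.03695482 1.34485038] [[-0.02134611693361759, -0.9828768151005317, 0.18302324887754412], [-0.9995318505342022, 0.024993775122347302, 0.017646273623818404], [-0.021918555142377893, -0.1825608872211369, -0.9829502018909717]]
{'t': 0.1, 'q': array([ 0.99785037,  0.47771041,  0.02236686,  1.55632913, -0.01149635,
        1.10930285, -0.08309586]), 'joint_vel': array([ 0.00157656, -0.0019085 ,  0.00046844, -0.0022381 ,  0.00079852,
       -0.00040647, -0.00286858]), 'joint_torque': array([ 3.86028332e-03, -5.97761965e+01,  1.61344159e+00, -2.81955117e+01,
        1.28157457e-02,  5.01521266e-03, -5.51749665e-06]), 'eef_pos': array([ 0.30235342, -0.60295141,  0.252438  ]), 'tool_rot': array([-7.71042142e-04,  9.73110312e-01,  2.30338151e-01, -2.50152380e-04]), 'contact_force': array([ 1.42580098, -0.55249242, -0.62201605]), 'torque': array([ 0.03898889, -0.02043525, -0.05555156]), 'grasp_force': 0.0, 'gripper_width': 0.9993029306238038} 0.022
```

View pics/scene1.png

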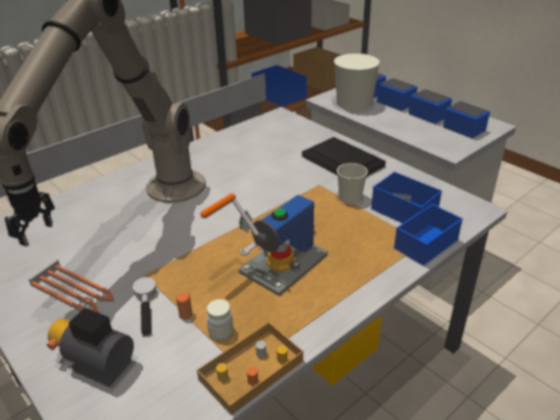

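View pics/top1.png

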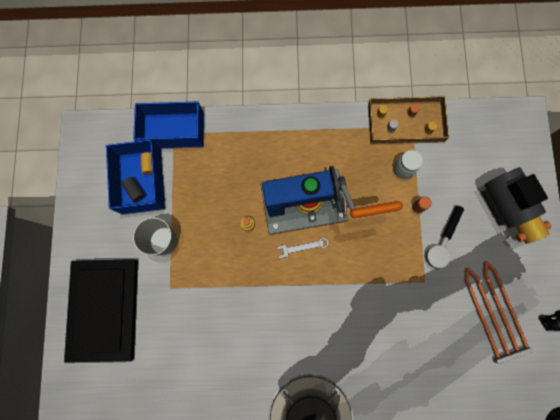

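The press stands with its button at top-view (311,185). The orange handle runs from (351,213) to (402,206), so press -x points towards the robot. Next I'll measure both by colour.

```bash
python3 - <<'E'
from h import *
res={}
for n,bg,bo in(('top',(295,170,330,200),(345,195,408,222)),('scene',(265,200,300,228),(195,185,245,222))):
    img,K,e,M=cam(n); hsv=cv2.cvtColor(img,cv2.COLOR_RGB2HSV)
    def blob(b,lo,hi):
        m=cv2.inRange(hsv,np.array(lo),np.array(hi)); z=np.zeros_like(m); z[b[1]:b[3],b[0]:b[2]]=m[b[1]:b[3],b[0]:b[2]]
        k,l,s,c=cv2.connectedComponentsWithStats(z); i=1+np.argmax(s[1:,4]); return np.argwhere(l==i)[:,::-1].astype(float)
    g=blob(bg,(45,120,50),(80,255,255)); o=blob(bo,(3,190,120),(14,255,255))
    r=cv2.minAreaRect(o.astype(np.float32)); 
    c=o.mean(0); u=np.linalg.svd(o-c,full_matrices=False)[2][0]; t=(o-c)@u; ends=[c+u*t.min(),c+u*t.max()]
    print(n,len(g),g.mean(0),g.min(0),g.max(0),len(o),r,[x.round(1) for x in ends],'btn',onz(g.mean(0),K,e,M,.215)[:2])
    print([onz(x,K,e,M,.271).round(4) for x in ends])
    res[n]=(K,e,M,g.mean(0),ends)
# triangulate
def tri(a,b):
    A=[];B=[]
    for n,uv in(('top',a),('scene',b)):
        K,e,M=res[n][:3]; d=M@np.linalg.solve(K,[*uv,1]); d/=np.linalg.norm(d); P=np.eye(3)-np.outer(d,d); A.append(P);B.append(P@e)
    return np.linalg.lstsq(np.vstack(A),np.hstack(B),rcond=None)[0]
print('btn',tri(res['top'][3],res['scene'][3]))
for i in(0,1):
  for j in(0,1): print(i,j,tri(res['top'][4][i],res['scene'][4][j]))
E
```

```text
top 154 [310.43506494 184.31818182] [304. 178.] [317. 191.] 429 ((376.33544921875, 209.04562377929688), (9.174972534179688, 51.9575309753418), 80.21759033203125) [array([401.9, 204.5]), array([350.7, 213.6])] btn [ 0.64124616 -0.01385623]
[array([ 0.5688, -0.239 ,  0.271 ]), array([ 0.5489, -0.1098,  0.271 ])]
scene 73 [279.19178082 212.54794521] [274. 209.] [285. 216.] 169 ((217.41763305664062, 204.8705596923828), (4.831879615783691, 35.817264556884766), 57.52880859375) [array([232.7, 195.5]), array([202.2, 214.4])] btn [ 0.64411478 -0.01769249]
[array([ 0.5456, -0.1118,  0.271 ]), array([ 0.5635, -0.2323,  0.271 ])]
btn [ 0.64150887 -0.01454253  0.21224687]
0 0 [ 0.58353741 -0.19011704  0.3260322 ]
0 1 [ 0.56855175 -0.23671578  0.27580357]
1 0 [ 0.54777981 -0.11113765  0.27189704]
1 1 [ 0.53228255 -0.1575961   0.22374957]
```

>>> jog_arm(
  deltas=[
    [0,0,0.04,0,0,0,0],
    [0.01,0.02,0.04,0,0,0,0],
    [0.02,0.035,0.03,0,0,0,0],
    [0.02,0.035,0,0,0,0,0],
    [0.02,0.035,0,0,0,0,0],
    [0.02,0.035,0,0,0,0,0],
    [0.02,0.035,0,0,0,0,0],
    [0.02,0.035,0,0,0,0,0],
    [0.02,0.035,0,0,0,0,0],
    [0.02,0.035,0,0,0,0,0],
  ],
)

```text
t: 1.2
eef_pos: [0.4729, -0.302, 0.3632]
tool_rot: [0.0, 0.973, 0.23, 0.0]
contact_force: [0.2, -0.5, 0.2]
gripper_width: 0.003
grasp_force: 0.0
```

>>> jog_arm(
  deltas=[
    [0.02,0.035,0,0,0,0,0],
    [0.02,0.035,0,0,0,0,0],
    [0.02,0.03,0,0,0,0,0],
    [0.01,0.02,0,0,0,0,0],
    [0.01,0.01,0,0,0,0,0],
    [0,0,0,0,0,0,0],
    [0,0,0,0,0,0,0],
  ],
)

```text
t: 1.9
eef_pos: [0.552, -0.175, 0.3629]
tool_rot: [0.0, 0.973, 0.23, -0.0]
contact_force: [-1.0, -0.5, 0.0]
gripper_width: -0.002
grasp_force: 0.0
```

```bash
python3 - <<'E'
from h import *
a=cam('wrist')[0]; b=cam('scene')[0][120:320,140:340]
cv2.imwrite('pics/w2.png',np.hstack([cv2.resize(a,(400,300)),cv2.resize(b,(300,300))])[:,:,::-1])
E
```

```text
(no output)
```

View pics/w2.png

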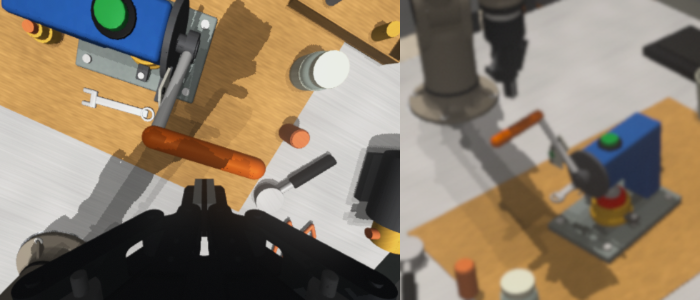

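The closed fingers are behind and above the middle of the handle, which spans (150,135)-(265,170) in the wrist half. Next I'll descend to contact.

>>> jog_arm(
  deltas=[
    [0.005,0,-0.02,0,0,0,0],
    [0,0,-0.02,0,0,0,0],
    [0,0,-0.01,0,0,0,0],
    [0,0,-0.005,0,0,0,0],
    [0,0,-0.005,0,0,0,0],
    [-0.002,0,-0.005,0,0,0,0],
    [0,0,0,0,0,0,0],
  ],
)

```text
t: 2.7
eef_pos: [0.5531, -0.1751, 0.3005]
tool_rot: [0.0, 0.973, 0.229, -0.002]
contact_force: [-12.8, -0.1, 16.9]
gripper_width: 0.001
grasp_force: 8.5
```

>>> jog_arm(
  deltas=[
    [-0.005,-0.001,-0.004,0,0,0,0],
    [-0.005,-0.001,-0.006,0,0,0,0],
    [-0.0045,-0.0005,-0.006,0,0,0,0],
    [-0.0045,-0.0005,-0.006,0,0,0,0],
    [-0.004,-0.0005,-0.0064,0,0,0,0],
    [-0.0037,-0.0005,-0.0064,0,0,0,0],
  ],
)

```text
t: 3.3
eef_pos: [0.527, -0.1791, 0.2664]
tool_rot: [0.001, 0.973, 0.229, -0.001]
contact_force: [-14.0, -0.6, 20.0]
gripper_width: -0.002
grasp_force: 10.1
```

>>> jog_arm(
  deltas=[
    [0,0,-0.0065,0,0,0,0],
    [-0.001,-0.0005,-0.0065,0,0,0,0],
    [-0.002,-0.0005,-0.007,0,0,0,0],
    [-0.002,-0.0005,-0.007,0,0,0,0],
    [-0.002,-0.0005,-0.007,0,0,0,0],
    [-0.001,0,-0.006,0,0,0,0],
    [0,0,0,0,0,0,0],
  ],
)

```text
t: 4.0
eef_pos: [0.5197, -0.1807, 0.2244]
tool_rot: [0.0, 0.973, 0.23, -0.001]
contact_force: [-3.8, -0.8, 5.0]
gripper_width: 0.001
grasp_force: 2.7
```

```bash
python3 - <<'E'
from h import *
a=cam('wrist')[0]; b=cam('scene')[0][150:300,190:340]
cv2.imwrite('pics/w3.png',np.hstack([cv2.resize(a,(400,300)),cv2.resize(b,(300,300),interpolation=2)])[:,:,::-1])
E
```

```text
(no output)
```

View pics/w3.png

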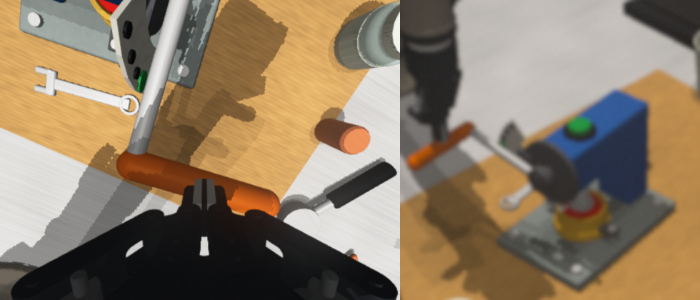

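The fingers are still on the handle and the arm is beside the green mark, at about (140,80) in the wrist half. I'll go a few mm further to be past the click, then lift off.

>>> jog_arm(
  deltas=[
    [-0.001,0,-0.003,0,0,0,0],
    [0,0,-0.003,0,0,0,0],
    [0,0,-0.001,0,0,0,0],
    [0,0,0,0,0,0,0],
  ],
)

```text
t: 4.5
eef_pos: [0.5192, -0.1808, 0.2174]
tool_rot: [0.001, 0.973, 0.23, -0.0]
contact_force: [-4.7, -1.3, 7.4]
gripper_width: -0.002
grasp_force: 3.6
```

>>> jog_arm(
  deltas=[
    [0,0,0.002,0,0,0,0],
    [0,0,0.003,0,0,0,0],
    [0,0,0.003,0,0,0,0],
    [0,0,0.004,0,0,0,0],
    [0,0,0.005,0,0,0,0],
    [0,0,0.01,0,0,0,0],
    [0,0,0.02,0,0,0,0],
    [0,0,0.03,0,0,0,0],
    [0,0,0,0,0,0,0],
  ],
)

```text
t: 5.4
eef_pos: [0.5219, -0.1797, 0.2978]
tool_rot: [0.002, 0.973, 0.23, 0.003]
contact_force: [0.4, -0.3, 0.7]
gripper_width: -0.001
grasp_force: 0.0
```

```bash
python3 - <<'E'
from h import *
a=cam('wrist')[0]; s=cam('scene'); b=s[0][150:300,190:340]
cv2.imwrite('pics/w4.png',np.hstack([cv2.resize(a,(480,360)),cv2.resize(b,(320,360),interpolation=2)])[:,:,::-1])
# predicted handle-centre pixel vs measured, per lever angle
yaw=.155; h=np.array([.662,-.158,.165]); X=np.array([np.cos(yaw),np.sin(yaw),0]); Y=np.array([-X[1],X[0],0])
for n,box in(('scene',(190,180,260,260)),('top',(340,190,410,235))):
    img,K,e,M=s if n=='scene' else cam('top')
    m=cv2.inRange(cv2.cvtColor(img,cv2.COLOR_RGB2HSV),np.array((3,190,110)),np.array((14,255,255)))[box[1]:box[3],box[0]:box[2]]
    k,l,st,c=cv2.connectedComponentsWithStats(m); i=1+np.argmax(st[1:,4]); print(n,st[i],c[i]+box[:2])
    for t in(0,.4,.6,.7,.8):
        f=np.pi/4-t; print(t,proj(h-X*.15*np.cos(f)+[0,0,.15*np.sin(f)],K,e,M).round(1))
E
```

```text
scene [ 5 41 16 11 90] [201.92222222 225.85555556]
0 [217.7 205.4]
0.4 [211.2 215.3]
0.6 [210.1 222.1]
0.7 [210.1 225.8]
0.8 [210.4 229.7]
top [40 39  5  4 14] [381.57142857 230.64285714]
0 [376.4 209.7]
0.4 [375.5 225.5]
0.6 [374.2 230.2]
0.7 [373.4 231.7]
0.8 [372.4 232.7]
```

View pics/w4.png

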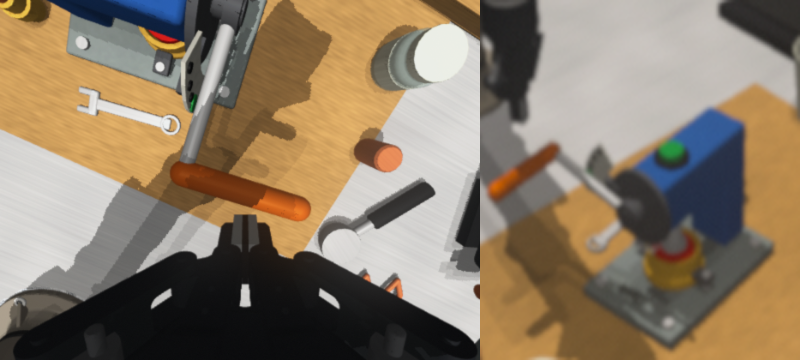

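The handle centre in the scene view is about (210,221), against a predicted (210.1,222.1) at 0.6 rad. So the ratchet holds it on notch 3 with the fingers clear. Next is the button.

>>> jog_arm(
  deltas=[
    [0,0,0.025,0,0,0,0],
    [0.02,0.02,0,0,0,0,0],
    [0.02,0.03,0,0,0,0,0],
    [0.02,0.03,0,0,0,0,0],
    [0.02,0.03,0,0,0,0,0],
    [0.02,0.03,0,0,0,0,0],
    [0.02,0.025,0,0,0,0,0],
    [0,0,0,0,0,0,0],
    [0,0,-0.03,0,0,0,0],
    [0,0,0,0,0,0,0],
  ],
)

```text
t: 6.55
eef_pos: [0.637, -0.0153, 0.2836]
tool_rot: [-0.001, 0.973, 0.23, -0.004]
contact_force: [-0.5, -0.8, -0.3]
gripper_width: 0.002
grasp_force: 0.0
```

```bash
python3 - <<'E'
from h import *
a=cam('wrist')[0]; b=cam('scene')[0][150:300,190:340]
cv2.imwrite('pics/w5.png',np.hstack([cv2.resize(a,(480,360)),cv2.resize(b,(320,360),interpolation=2)])[:,:,::-1])
E
```

```text
(no output)
```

View pics/w5.png

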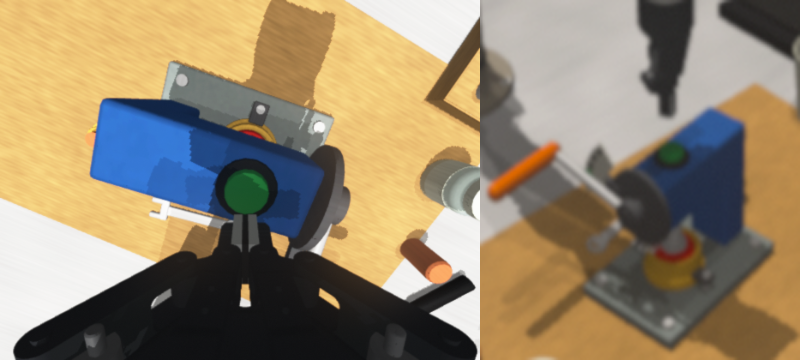

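The fingertips are just behind the button, whose centre is at (247,190) in the wrist half. I'll shift 5 mm in +x and press.

>>> jog_arm(
  deltas=[
    [0.005,0,-0.02,0,0,0,0],
    [0,0,-0.015,0,0,0,0],
    [0,0,-0.005,0,0,0,0],
    [0,0,-0.005,0,0,0,0],
    [0,0,-0.004,0,0,0,0],
    [0,0,-0.003,0,0,0,0],
    [0,0,0,0,0,0,0],
  ],
)

```text
t: 7.35
eef_pos: [0.6448, -0.0146, 0.2364]
tool_rot: [0.0, 0.973, 0.23, 0.0]
contact_force: [0.7, -0.9, 0.0]
gripper_width: 0.001
grasp_force: 0.0
```

>>> jog_arm(
  deltas=[
    [0,0,-0.003,0,0,0,0],
    [0,0,-0.003,0,0,0,0],
    [0,0,-0.001,0,0,0,0],
    [0,0,0,0,0,0,0],
  ],
)

```text
t: 7.75
eef_pos: [0.6452, -0.0145, 0.2302]
tool_rot: [0.0, 0.973, 0.23, 0.001]
contact_force: [-0.5, -1.2, 5.1]
gripper_width: 0.002
grasp_force: 2.6
```

Force is 5.1 N, close to fully down. I'll go slightly further and hold.

>>> jog_arm(
  deltas=[
    [0,0,-0.001,0,0,0,0],
    [0,0,-0.001,0,0,0,0],
    [0,0,0,0,0,0,0],
    [0,0,0,0,0,0,0],
    [0,0,0,0,0,0,0],
    [0,0,0,0,0,0,0],
    [0,0,0,0,0,0,0],
    [0,0,0,0,0,0,0],
    [0,0,0,0,0,0,0],
    [0,0,0,0,0,0,0],
  ],
)

```text
t: 8.75
eef_pos: [0.6453, -0.0145, 0.23]
tool_rot: [0.0, 0.973, 0.23, 0.001]
contact_force: [-5.6, -0.4, 14.9]
gripper_width: -0.001
grasp_force: 7.6
```

>>> jog_arm(
  deltas=[
    [0,0,0,0,0,0,0],
    [0,0,0,0,0,0,0],
    [0,0,0,0,0,0,0],
    [0,0,0,0,0,0,0],
    [0,0,0,0,0,0,0],
    [0,0,0,0,0,0,0],
    [0,0,0,0,0,0,0],
    [0,0,0,0,0,0,0],
    [0,0,0,0,0,0,0],
    [0,0,0,0,0,0,0],
  ],
)

```text
t: 9.75
eef_pos: [0.6453, -0.0144, 0.23]
tool_rot: [0.0, 0.973, 0.23, 0.001]
contact_force: [-4.4, -0.3, 15.5]
gripper_width: 0.003
grasp_force: 7.6
```

```bash
python3 - <<'E'
from h import *
a=cam('top')[0][130:250,230:450]; b=cam('scene')[0][150:300,190:340]
cv2.imwrite('pics/w6.png',np.hstack([cv2.resize(a,(440,240)),cv2.resize(b,(240,240),interpolation=2)])[:,:,::-1])
E
```

```text
(no output)
```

View pics/w6.png

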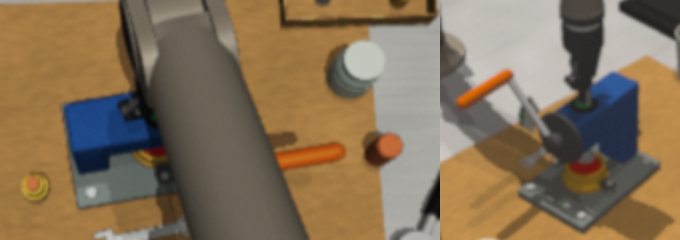

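The lever is back up: in the scene half the handle is at about (485,88), and the button is pressed fully down. I'll hold a little longer, then lift off and check.

>>> jog_arm(
  deltas=[
    [0,0,0,0,0,0,0],
    [0,0,0,0,0,0,0],
    [0,0,0,0,0,0,0],
    [0,0,0,0,0,0,0],
    [0,0,0,0,0,0,0],
    [0,0,0,0,0,0,0],
    [0,0,0,0,0,0,0],
    [0,0,0,0,0,0,0],
    [0,0,0,0,0,0,0],
    [0,0,0,0,0,0,0],
  ],
)

```text
t: 10.85
eef_pos: [0.6453, -0.0145, 0.23]
tool_rot: [0.0, 0.973, 0.23, 0.001]
contact_force: [-4.7, -0.9, 15.6]
gripper_width: -0.005
grasp_force: 7.6
```

>>> jog_arm(
  deltas=[
    [0,0,0.004,0,0,0,0],
    [0,0,0.006,0,0,0,0],
    [0,0,0.01,0,0,0,0],
    [0,0,0.02,0,0,0,0],
    [0,0,0.03,0,0,0,0],
    [0,0,0.03,0,0,0,0],
    [0,0,0.02,0,0,0,0],
    [0,0,0,0,0,0,0],
    [0,0,0,0,0,0,0],
  ],
)

```text
t: 11.75
eef_pos: [0.6446, -0.0146, 0.3472]
tool_rot: [0.0, 0.973, 0.23, -0.0]
contact_force: [-0.9, 0.6, -2.2]
gripper_width: 0.002
grasp_force: 0.0
```

```bash
python3 - <<'E'
from h import *
a=cam('wrist')[0]; b=cam('scene')[0]
m=cv2.inRange(cv2.cvtColor(b,cv2.COLOR_RGB2HSV),np.array((3,190,120)),np.array((14,255,255)))[185:222,195:245]
o=np.argwhere(m>0)[:,::-1]+[195,185]; print(len(o),o.mean(0),cv2.minAreaRect(o.astype(np.float32)),'before: 169 (217.4,204.9)')
cv2.imwrite('pics/w7.png',np.hstack([cv2.resize(a,(400,300)),cv2.resize(b[150:300,190:340],(300,300),interpolation=2)])[:,:,::-1])
E
```

```text
190 [216.11578947 205.69473684] ((217.2646942138672, 204.94117736816406), (6.002450466156006, 37.21519470214844), 59.036251068115234) before: 169 (217.4,204.9)
```

View pics/w7.png

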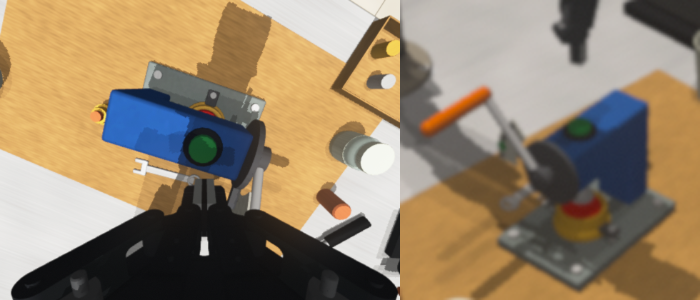

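The lever is back at rest, with the same handle rectangle as at the start. The button is up, the bystanders are in place and the tool is clear.

```bash
python3 -c "
from station import bot
print(bot.hand_in())"
```

```text
the job is handed in; nothing more can be done
None
```

I handed the job in at about 12 s: the ratchet held the lever on notch 3, the button then sent it back to rest and rose again, and no bystander was touched. I did not measure the seal's depth; I take it as flush because the lever's third notch sets it there.

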